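# Shingle the corrosion coupons in the carrier tray and clip its tail

## Task

Lay all the brass coupons that lie on the bench into the carrier tray as one overlapping fan from the head wall down, without a gap: every coupon lengthways and centred, its plain end resting on the tray floor at the next white line, its holed end pointing to the head and propped on the coupon before it (the first one on the starter strip). Then take the spring clip from its rest and clip it squarely over the middle of the upright lip at the tray's tail, pushed down until it seats, so that the fan cannot slide out; leave the other things on the bench alone.

Things in the scene. Friction and masses are not known exactly. Their poses are not given: they have to be found in the camera images.
- tray: fixed dark steel tray 299 x 108 mm, 8 mm side rims. Origin on the bench; x along the fan from head to tail, y across, z up. Floor top z = 4 mm. Head end wall (x = -169 mm) 20 mm high; starter strip 60 mm wide, top z = 10 mm, from x = -154 to -128 mm. White lines across the floor at x = -94, -60, -26, 8, 42, 76 mm, counted from the head: one per coupon's plain end. Upright lip at the tail
- lip_top (a point): middle of the top edge of the tray's upright tail lip: tray x = 122.5 mm, y = 0, z = 40 mm. The lip is 5 mm thick (along tray x) and 36 mm wide (along tray y), in the tail end of the tray; the point's axes are the tray's
- clip_rest: fixed grey block 60 x 50 x 10 mm with an upright fin 5 mm thick (along its x), 36 mm wide (along its y), top at z = 46 mm; the clip starts seated on this fin, square to it, jaw tips 28 mm below the fin's top. Origin under its centre, z up
- clip: loose steel spring clip, 26 mm wide (y), 77 mm tall, 110 g: jaws below, a crown bar 28 mm over the jaw tips that seats on the edge, hinge (along y) at 40 mm, flat paddles from 43 to 77 mm leaning 0.2 rad outward at joint 0 (40 mm over their tops): squeeze them 62 mm over the jaw tips, along x. Origin midway between the jaw tips, z up; it is fixed to the -x half, so leans half the joint value
- clip_jaw (a joint): opening of the clip, rad: 0 = jaws parallel, 5 mm apart, as when clipped on the fin or the lip; about -0.15 shut on nothing; 0.40 = paddles squeezed to the stop (upright, about 25 mm over the outsides, jaws about 18 mm apart at the tips). A spring shuts it: it takes about 6 N on the paddles to start and 9 N at the stop
- coupon_1: loose flat brass coupon 60 x 40 x 6 mm (x, y, z), 90 g, with one 10 mm hole 9 mm from its -x end. Origin at the centre of the underside. Starts flat on the bench; may be absent
- coupon_1_foot (a point): middle of the lower edge of the plain (+x) end of coupon_1, 30 mm from its origin
- coupon_2: another such coupon, same in every way; may be absent
- coupon_2_foot (a point): middle of the lower edge of the plain (+x) end of coupon_2, 30 mm from its origin
- coupon_3: another such coupon, same in every way; may be absent
- coupon_3_foot (a point): middle of the lower edge of the plain (+x) end of coupon_3, 30 mm from its origin
- coupon_4: another such coupon, same in every way; may be absent
- coupon_4_foot (a point): middle of the lower edge of the plain (+x) end of coupon_4, 30 mm from its origin
- coupon_5: another such coupon, same in every way; may be absent
- coupon_5_foot (a point): middle of the lower edge of the plain (+x) end of coupon_5, 30 mm from its origin
- coupon_6: another such coupon, same in every way; may be absent
- coupon_6_foot (a point): middle of the lower edge of the plain (+x) end of coupon_6, 30 mm from its origin
- timer: white kitchen-type timer 62 x 62 x 20 mm lying among the coupons; loose bystander, leave alone
- vial: small capped vial, 25 mm across, 53 mm tall, standing; loose bystander, leave alone
- marker: marker 134 mm long, lying; loose bystander, leave alone
- tweezers: steel tweezers 127 mm long, lying; loose bystander, leave alone
Not all that is in view belongs to the job. Leave any green or orange look-alike of the coupon_1 alone.

How it is judged (in metres and radians):
On the way, in this order (a step that is already met when the one before it is completed fails the run):
1. all coupons present lie shingled in the tray, the clip not yet on the lip ((x of coupon_1_foot in the frame of tray between -0.102 and -0.086 m or x of coupon_1_foot in the frame of tray between -0.068 and -0.052 m or x of coupon_1_foot in the frame of tray between -0.034 and -0.018 m or x of coupon_1_foot in the frame of tray between 0 and 0.016 m or x of coupon_1_foot in the frame of tray between 0.034 and 0.05 m or x of coupon_1_foot in the frame of tray between 0.068 and 0.084 m) and z of each of coupon_1_foot, coupon_2_foot, coupon_3_foot, coupon_4_foot, coupon_5_foot, coupon_6_foot in the frame of tray below 0.008 m and angle between each of coupon_1, coupon_2, coupon_3, coupon_4, coupon_5, coupon_6's own z axis and vertical above 0.1 rad and y of coupon_1 in the frame of tray between -0.01 and 0.01 m and angle between the y axis of each of coupon_1, coupon_2, coupon_3, coupon_4, coupon_5, coupon_6 and the y axis of tray, either way round below 0.16 rad and linear speed of each of coupon_1, coupon_2, coupon_3, coupon_4, coupon_5, coupon_6 below 0.02 m/s and (x of coupon_2_foot in the frame of tray between -0.102 and -0.086 m or x of coupon_2_foot in the frame of tray between -0.068 and -0.052 m or x of coupon_2_foot in the frame of tray between -0.034 and -0.018 m or x of coupon_2_foot in the frame of tray between 0 and 0.016 m or x of coupon_2_foot in the frame of tray between 0.034 and 0.05 m or x of coupon_2_foot in the frame of tray between 0.068 and 0.084 m) and y of coupon_2 in the frame of tray between -0.01 and 0.01 m and (x of coupon_3_foot in the frame of tray between -0.102 and -0.086 m or x of coupon_3_foot in the frame of tray between -0.068 and -0.052 m or x of coupon_3_foot in the frame of tray between -0.034 and -0.018 m or x of coupon_3_foot in the frame of tray between 0 and 0.016 m or x of coupon_3_foot in the frame of tray between 0.034 and 0.05 m or x of coupon_3_foot in the frame of tray between 0.068 and 0.084 m) and y of coupon_3 in the frame of tray between -0.01 and 0.01 m and (x of coupon_4_foot in the frame of tray between -0.102 and -0.086 m or x of coupon_4_foot in the frame of tray between -0.068 and -0.052 m or x of coupon_4_foot in the frame of tray between -0.034 and -0.018 m or x of coupon_4_foot in the frame of tray between 0 and 0.016 m or x of coupon_4_foot in the frame of tray between 0.034 and 0.05 m or x of coupon_4_foot in the frame of tray between 0.068 and 0.084 m) and y of coupon_4 in the frame of tray between -0.01 and 0.01 m and (x of coupon_5_foot in the frame of tray between -0.102 and -0.086 m or x of coupon_5_foot in the frame of tray between -0.068 and -0.052 m or x of coupon_5_foot in the frame of tray between -0.034 and -0.018 m or x of coupon_5_foot in the frame of tray between 0 and 0.016 m or x of coupon_5_foot in the frame of tray between 0.034 and 0.05 m or x of coupon_5_foot in the frame of tray between 0.068 and 0.084 m) and y of coupon_5 in the frame of tray between -0.01 and 0.01 m and (x of coupon_6_foot in the frame of tray between -0.102 and -0.086 m or x of coupon_6_foot in the frame of tray between -0.068 and -0.052 m or x of coupon_6_foot in the frame of tray between -0.034 and -0.018 m or x of coupon_6_foot in the frame of tray between 0 and 0.016 m or x of coupon_6_foot in the frame of tray between 0.034 and 0.05 m or x of coupon_6_foot in the frame of tray between 0.068 and 0.084 m) and y of coupon_6 in the frame of tray between -0.01 and 0.01 m and not (x of clip in the frame of tray between 0.1145 and 0.1305 m and y of clip in the frame of tray between -0.014 and 0.014 m and z of clip in the frame of tray between 0.008 and 0.02 m and angle between clip's own z axis and vertical below 0.2 rad and angle between the y axis of clip and the y axis of tray, either way round below 0.3 rad and value of joint clip_jaw between -0.05 and 0.06 rad and linear speed of clip below 0.02 m/s)), for 0.2 s.
2. the clip is clipped on the tray's tail lip (x of clip in the frame of tray between 0.1145 and 0.1305 m and y of clip in the frame of tray between -0.014 and 0.014 m and z of clip in the frame of tray between 0.008 and 0.02 m and angle between clip's own z axis and vertical below 0.2 rad and angle between the y axis of clip and the y axis of tray, either way round below 0.3 rad and value of joint clip_jaw between -0.05 and 0.06 rad and linear speed of clip below 0.02 m/s), for 0.2 s.
At the end, for the whole second after the job is handed in: Plain end 8 mm from a white line, 4 mm off the floor at most; holed end propped up (0.1 rad or more); 10 mm off centre, 0.16 rad askew at most. Clip: within 8 mm of seated on the lip, 14 mm of its middle, upright to 0.2, square to 0.3 rad, shut on it (joint -0.05 to 0.06). All at rest (all of step 2 and (x of coupon_1_foot in the frame of tray between -0.102 and -0.086 m or x of coupon_1_foot in the frame of tray between -0.068 and -0.052 m or x of coupon_1_foot in the frame of tray between -0.034 and -0.018 m or x of coupon_1_foot in the frame of tray between 0 and 0.016 m or x of coupon_1_foot in the frame of tray between 0.034 and 0.05 m or x of coupon_1_foot in the frame of tray between 0.068 and 0.084 m) and z of each of coupon_1_foot, coupon_2_foot, coupon_3_foot, coupon_4_foot, coupon_5_foot, coupon_6_foot in the frame of tray below 0.008 m and angle between each of coupon_1, coupon_2, coupon_3, coupon_4, coupon_5, coupon_6's own z axis and vertical above 0.1 rad and y of coupon_1 in the frame of tray between -0.01 and 0.01 m and angle between the y axis of each of coupon_1, coupon_2, coupon_3, coupon_4, coupon_5, coupon_6 and the y axis of tray, either way round below 0.16 rad and linear speed of each of coupon_1, coupon_2, coupon_3, coupon_4, coupon_5, coupon_6 below 0.02 m/s and (x of coupon_2_foot in the frame of tray between -0.102 and -0.086 m or x of coupon_2_foot in the frame of tray between -0.068 and -0.052 m or x of coupon_2_foot in the frame of tray between -0.034 and -0.018 m or x of coupon_2_foot in the frame of tray between 0 and 0.016 m or x of coupon_2_foot in the frame of tray between 0.034 and 0.05 m or x of coupon_2_foot in the frame of tray between 0.068 and 0.084 m) and y of coupon_2 in the frame of tray between -0.01 and 0.01 m and (x of coupon_3_foot in the frame of tray between -0.102 and -0.086 m or x of coupon_3_foot in the frame of tray between -0.068 and -0.052 m or x of coupon_3_foot in the frame of tray between -0.034 and -0.018 m or x of coupon_3_foot in the frame of tray between 0 and 0.016 m or x of coupon_3_foot in the frame of tray between 0.034 and 0.05 m or x of coupon_3_foot in the frame of tray between 0.068 and 0.084 m) and y of coupon_3 in the frame of tray between -0.01 and 0.01 m and (x of coupon_4_foot in the frame of tray between -0.102 and -0.086 m or x of coupon_4_foot in the frame of tray between -0.068 and -0.052 m or x of coupon_4_foot in the frame of tray between -0.034 and -0.018 m or x of coupon_4_foot in the frame of tray between 0 and 0.016 m or x of coupon_4_foot in the frame of tray between 0.034 and 0.05 m or x of coupon_4_foot in the frame of tray between 0.068 and 0.084 m) and y of coupon_4 in the frame of tray between -0.01 and 0.01 m and (x of coupon_5_foot in the frame of tray between -0.102 and -0.086 m or x of coupon_5_foot in the frame of tray between -0.068 and -0.052 m or x of coupon_5_foot in the frame of tray between -0.034 and -0.018 m or x of coupon_5_foot in the frame of tray between 0 and 0.016 m or x of coupon_5_foot in the frame of tray between 0.034 and 0.05 m or x of coupon_5_foot in the frame of tray between 0.068 and 0.084 m) and y of coupon_5 in the frame of tray between -0.01 and 0.01 m and (x of coupon_6_foot in the frame of tray between -0.102 and -0.086 m or x of coupon_6_foot in the frame of tray between -0.068 and -0.052 m or x of coupon_6_foot in the frame of tray between -0.034 and -0.018 m or x of coupon_6_foot in the frame of tray between 0 and 0.016 m or x of coupon_6_foot in the frame of tray between 0.034 and 0.05 m or x of coupon_6_foot in the frame of tray between 0.068 and 0.084 m) and y of coupon_6 in the frame of tray between -0.01 and 0.01 m); the robot touches nothing.
It fails at once if a bystander (timer, vial, marker, tweezers) is moved more than 5 cm (distance of any of timer, vial, marker, tweezers from where it was at the start of the episode above 0.05 m).
It fails at once if a coupon or the clip falls off the bench (height (world z) of any of coupon_1, coupon_2, coupon_3, coupon_4, coupon_5, coupon_6, clip below -0.1 m).
Of coupon_1, coupon_2, coupon_3, coupon_4, coupon_5, coupon_6 only 4 to 6 are there at a start; the rules pass over those that are not, and their reading is None.
At some moment in a run one of coupon_1, coupon_2, coupon_3, coupon_4, coupon_5, coupon_6 may be knocked a few centimetres aside while the robot is not near it.
It also fails if it takes over 210 s, if anything falls off the work surface, if the arm or the gripper's body presses on something with over 40 N, if the wrist force passes 120 N, or if a joint passes its speed limit or range.

## Robot

A 6-joint arm with a two-finger parallel gripper is mounted at the origin on a cart in front of the work surface, level with it; the furniture and walls round the work are solid. World frame = base frame: x ahead of the robot, y to its left, z up, the work surface at z = 0. Lengths are in m, angles in degrees, forces in N, time in s.
With the tool pointing down it reaches from about 0.35 to 0.875 m from the base axis. Payload 4.2 kg.
Tool frame: the origin (TCP) lies on the front face of the gripper's body, between the roots of the fingers; the fingertips stand 70 mm ahead of it and the grasp point (between the pads) lies 51 mm ahead of it; z points along the fingers, y is the line along which they close (so a half turn about z gives the same grasp; the last joint's range is limited). The gripper opens to 87 mm and grips with 3 to 60 N. Pads are 19 mm wide; open, the fingers measure 117 mm over their backs; the gripper's body (75 mm by 190 mm) begins 51 mm behind the grasp point.
Start: joints at [-60.47, 22.042, 0.453, 0, -68.411, -14.817], TCP at [0.159, -0.604, 0.292] pointing down, gripper open.
Joint ranges: [-179.83, 179.83], [-69.29, 118.12], [-61.27, 80.66], [-181.25, 117.63], [-171.15, -9.14], [-177.46, 177.46]. Speed limits (degrees/s): [159.86, 159.86, 180, 180, 180, 180].

## Interface

Orientations are given as a 3x3 rotation matrix whose columns are the frame's x, y, z axes.
In Python, from station import r gives the robot as it stands.
- The arm moves only by the shell command python3 -m pendant 'ROWS' [OPENING]. ROWS is JSON, a list of rows, each a list of 2 entries, a list of its own where there are three numbers: the shift along the tool's x, y, z in mm, then the turn, a rotation vector about the tool's x, y, z in rad. A call has 1 to 10 rows; each row is the pose to reach, as a shift and turn from the pose commanded when the call began, along the tool's axes at that moment; what a row does not reach only later rows make up. A row lasts 1/10 s, in which the tool goes at most 50 mm and 8.59 degrees, less where a joint would pass 70% of its speed; a pose out of reach is approached as far as the arm can. A call with a gripper value outside its range is refused whole. OPENING is the opening, from 0 (shut) to 1 (fully open), set as the call begins (- or left out, the last holds). The fingers move at their own pace and stop on an object; the grip force is fixed at half the most. Time passes only in rows, so rows that repeat a pose let the fingers close. It gives the time, the measured TCP pose, the force, the opening and the grip force at its end, in the units of the state.
- r.sense(): the state, without advancing time (a new reading comes with each control period).
- r.capture(name): name is "side" or "top" or "wrist"; returns a dict with "frame" (420x560x3 uint8, red, green, blue), "vertical_fov" (degrees; the focal length in pixels is half the picture's height over the tangent of half this angle, whatever the lens; pixels are square), "cx", "cy" (the principal point, pixels), "rvec" (rotation vector, rad) and "tvec" (3), from world to camera coordinates, as OpenCV has them. Camera axes: x right, y down, z forward; pixel columns grow to the right and rows downward; lengths in m; the calibration is good to about 2 mm. A picture is of the moment at which its call begins. There is no depth.
- r.finish_job(): hands the job in; it is judged then, once.
The state is a dict: "time_s": time; "joints": joint angles; "joint_velocities": joint speeds; "effort": joint torques, N m; "tcp_pos": TCP position; "ee_rot": TCP orientation; "wrist_force": force on the tool from outside, world axes, zero at the start; "moment": the same for the moment, N m; "gripper_width": opening from 0.0 (shut) to 1.0 (fully open); "gripper_force": force on a finger pad.
Only numpy, scipy, OpenCV 4.12 (cv2) and the standard library are available. Lean on these libraries where they do the work, as an engineer would, in place of code of your own. Each camera call takes 0.05 s, during which the arm holds its last target. There are 200 camera calls.

## Working session

There is one attempt and no reset: what is moved stays moved. The work goes in short steps, Python scripts to look and compute and a shell command to move; the robot and the scene stay as the last step left them, time stands still between calls to the robot, and variables do not carry over. Pictures are saved under pics/ and viewed, at most 14 in all, crops included, and the job is handed in when it is done.

```bash
ls; mkdir -p pics; python3 - <<'E'
from station import r
import cv2,numpy as np
s=r.sense();print(s['time_s'],s['tcp_pos'],s['ee_rot'])
for n in('top','side'):
    c=r.capture(n);print(n,c['vertical_fov'],c['cx'],c['cy'],c['rvec'],c['tvec'])
    cv2.imwrite(f'pics/{n}0.png',c['frame'][:,:,::-1])
E
```

```text
pics
0.0 [ 0.15865777 -0.60406819  0.29114358] [[-9.67248162e-01 -2.53831719e-01 -6.72074568e-04]
 [-2.53832584e-01  9.67245843e-01  2.12098625e-03]
 [ 1.11687747e-04  2.22211447e-03 -9.99997525e-01]]
top 57.20985224837415 279.55059273450036 210.56222502574707 [ 2.14612278 -2.16083597  0.18416321] [0.13604783 0.48851162 0.99866698]
side 45.25259396281774 272.1906599382019 214.086209924312 [ 1.93628468 -0.16410034  0.09620829] [-0.47344221  0.16012749  1.4916079 ]
```

View pics/top0.png

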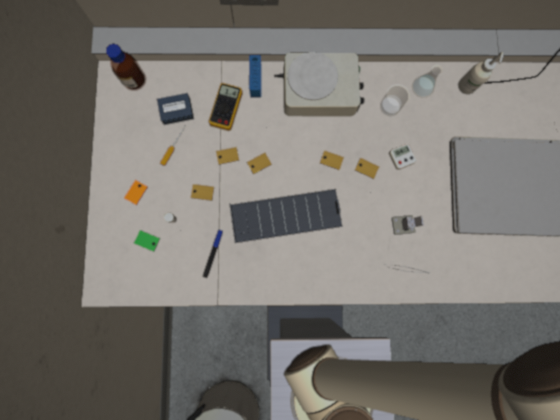

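View pics/side0.png

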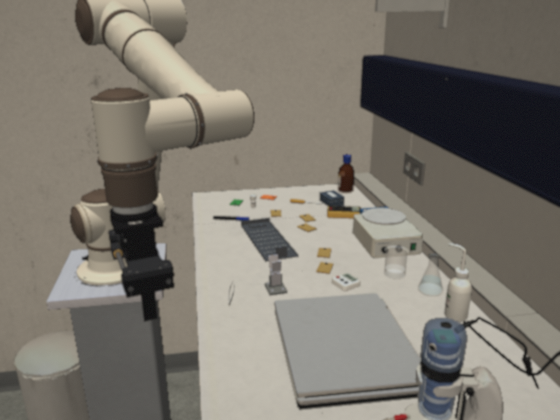

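Candidates in the top view: brass plates at (228,156), (260,163), (203,192), (332,160) and (367,169). Look-alikes are the orange plate (136,192) and green plate (147,240); the orange-handled tool at (168,155) and the yellow multimeter (226,107) are also not coupons. The description fits the five brass ones, so I'll check them in a crop and measure.

```bash
cat > h.py <<'E'
import cv2,numpy as np
from station import r
def cap(n,f=None):
    c=r.capture(n)
    if f: cv2.imwrite('pics/'+f,c['frame'][:,:,::-1])
    return c
def cam(c):
    R=cv2.Rodrigues(np.array(c['rvec'],float))[0];t=np.array(c['tvec'],float).ravel()
    f=c['frame'].shape[0]/2/np.tan(np.radians(c['vertical_fov']/2))
    return R,t,f
def ray(c,uv,z):
    R,t,f=cam(c);uv=np.atleast_2d(np.array(uv,float))
    d=np.c_[(uv[:,0]-c['cx'])/f,(uv[:,1]-c['cy'])/f,np.ones(len(uv))]@R
    o=-R.T@t
    return o+d*((z-o[2])/d[:,2])[:,None]
def proj(c,P):
    R,t,f=cam(c);q=np.atleast_2d(P)@R.T+t
    return np.c_[q[:,0]/q[:,2]*f+c['cx'],q[:,1]/q[:,2]*f+c['cy']]
def coupons(c,z=0.006,amin=150,amax=600,lo=(14,90,60),hi=(24,255,255)):
    """brass blobs: world centre, yaw (deg) of +x (plain end), size"""
    hsv=cv2.cvtColor(c['frame'],cv2.COLOR_RGB2HSV)
    m=cv2.inRange(hsv,lo,hi);m=cv2.morphologyEx(m,cv2.MORPH_OPEN,np.ones((3,3)))
    out=[]
    for k in cv2.findContours(m,cv2.RETR_EXTERNAL,cv2.CHAIN_APPROX_NONE)[0]:
        if not amin<cv2.contourArea(k)<amax: continue
        W=ray(c,k.reshape(-1,2),z)[:,:2]*1000
        (x,y),(w,h),a=cv2.minAreaRect(W.astype(np.float32))
        if w<h: a+=90;w,h=h,w
        u=np.array([np.cos(np.radians(a)),np.sin(np.radians(a))])
        g=hsv[:,:,2].astype(float)
        v=[]
        for s in(-1,1):
            p=proj(c,[*(np.array([x,y])+s*21*u)/1000,z]).astype(np.float32)
            v.append(cv2.getRectSubPix(g.astype(np.float32),(3,3),tuple(map(float,p[0]))).mean())
        if v[1]<v[0]: a+=180
        out.append((round(x,1),round(y,1),round((a+180)%360-180,1),round(w,1),round(h,1),np.round(v,0),np.round(k.reshape(-1,2).mean(0))))
    return out
E
python3 - <<'E'
from h import *
c=cap('top')
for o in coupons(c): print(o)
im=cv2.resize(c['frame'][135:255,120:440,::-1],None,fx=2.5,fy=2.5,interpolation=cv2.INTER_CUBIC)
cv2.imwrite('pics/crop1.png',im)
hsv=cv2.cvtColor(c['frame'],cv2.COLOR_RGB2HSV)
for p in[(228,158),(203,194),(332,162),(228,100)]: print(p,hsv[p[1],p[0]])
# tray outline (dark)
m=cv2.inRange(hsv,(0,0,0),(179,255,85));
k=[k for k in cv2.findContours(cv2.morphologyEx(m,cv2.MORPH_CLOSE,np.ones((5,5))),cv2.RETR_EXTERNAL,2)[0] if cv2.pointPolygonTest(k,(250,225),False)>0][0]
b=cv2.boxPoints(cv2.minAreaRect(k));print(b);W=ray(c,b,0.008)*1000;print(W.round(1),W.mean(0))
print('clip rest',ray(c,[(405,225)],0.01))
w=cap('wrist','w0.png')
print(w['vertical_fov'],-cam(w)[0].T@cam(w)[1])
E
```

```text
(547.3, 346.4, -97.5, 57.3, 37.0, array([143.,  96.], dtype=float32), array([202., 192.]))
(548.2, 530.1, 151.8, 57.5, 38.2, array([117., 187.], dtype=float32), array([135., 192.]))
(614.5, -114.7, -115.5, 57.0, 38.4, array([142.,  97.], dtype=float32), array([367., 168.]))
(630.0, 189.2, -60.9, 56.5, 37.4, array([143.,  99.], dtype=float32), array([259., 163.]))
(638.1, -15.7, -109.2, 57.1, 37.1, array([143.,  99.], dtype=float32), array([332., 160.]))
(652.1, 278.5, -78.6, 56.1, 37.7, array([143.,  96.], dtype=float32), array([227., 155.]))
(795.8, 285.1, -16.1, 128.8, 66.3, array([36., 32.], dtype=float32), array([229., 114.]))
(228, 158) [ 21 154 142]
(203, 194) [ 21 156 144]
(332, 162) [ 21 157 143]
(228, 100) [100  21  37]
[[229.4624  205.00577]
 [335.867   188.63583]
 [341.5202  225.3815 ]
 [235.1156  241.75143]]
[[509.7 270.    8. ]
 [554.5 -25.5   8. ]
 [451.4 -38.    8. ]
 [408.5 253.6   8. ]] [481.0350755  115.02391171   8.        ]
clip rest [[ 0.45118876 -0.21306778  0.01      ]]
66.67056927952983 [ 0.08617942 -0.6231989   0.38442123]
```

View pics/crop1.png

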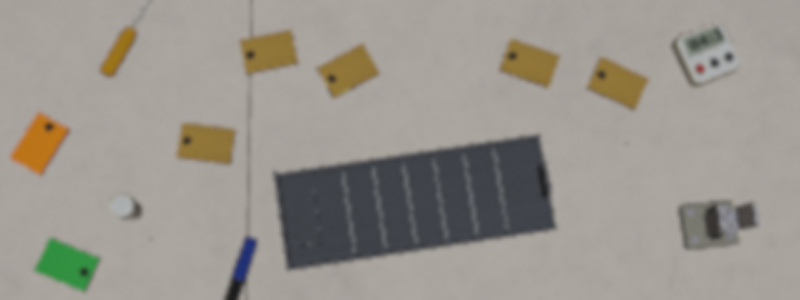

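All five brass plates have the hole on the left (+y side). The dark steel tray's head is at left, and the clip rest is at crop (712,222). Next I'll move the wrist camera over the work.

```bash
python3 -m pendant '[[[-268,332,0],[0,0,0]],[[-268,332,0],[0,0,0]],[[-268,332,0],[0,0,0]],[[-268,332,0],[0,0,0]],[[-268,332,0],[0,0,0]],[[-268,332,0],[0,0,0]],[[-268,332,0],[0,0,0]],[[-268,332,0],[0,0,0]],[[-268,332,0],[0,0,0]],[[-268,332,0],[0,0,0]]]' 1
python3 -m pendant '[[[-268,332,0],[0,0,-1.463]],[[-268,332,0],[0,0,-1.463]],[[-268,332,0],[0,0,-1.463]],[[-268,332,0],[0,0,-1.463]],[[-268,332,0],[0,0,-1.463]],[[-268,332,0],[0,0,-1.463]],[[-268,332,0],[0,0,-1.463]],[[-268,332,0],[0,0,-1.463]],[[-268,332,0],[0,0,-1.463]],[[-268,332,0],[0,0,-1.463]]]'
python3 -m pendant '[[[0,0,0],[0,0,0]],[[0,0,0],[0,0,0]]]'
python3 - <<'E'
from h import *
w=cap('wrist','w1.png')
np.save('w1.npy',w,allow_pickle=True)
for o in coupons(w,amin=600,amax=4000): print(o)
E
```

```text
time_s: 1.2
tcp_pos: [0.3345, -0.213, 0.2926]
ee_rot: [[-0.966, -0.259, 0.001], [-0.259, 0.966, 0.0], [-0.001, -0.0, -1.0]]
wrist_force: [0.1, -1.1, -0.6]
gripper_width: 1.002
gripper_force: 0.0
time_s: 2.2
tcp_pos: [0.5103, 0.1762, 0.2912]
ee_rot: [[0.156, -0.988, -0.0], [-0.988, -0.156, -0.001], [0.0, 0.0, -1.0]]
wrist_force: [-1.2, -0.8, -1.0]
gripper_width: 1.003
gripper_force: 0.0
time_s: 2.4
tcp_pos: [0.5086, 0.173, 0.2919]
ee_rot: [[0.145, -0.989, -0.001], [-0.989, -0.145, -0.0], [0.0, 0.001, -1.0]]
wrist_force: [-0.0, -0.3, 0.1]
gripper_width: 1.0
gripper_force: 0.0
(720.9, 357.6, 83.2, 88.0, 35.9, array([65., 74.], dtype=float32), array([ 99., 292.]))
(652.7, 278.5, -78.3, 60.1, 40.7, array([147.,  28.], dtype=float32), array([153., 244.]))
(786.3, 268.3, -16.1, 122.7, 32.6, array([162., 161.], dtype=float32), array([ 49., 220.]))
(630.7, 189.3, -61.5, 59.8, 40.3, array([148.,  40.], dtype=float32), array([176., 179.]))
```

View pics/w1.png

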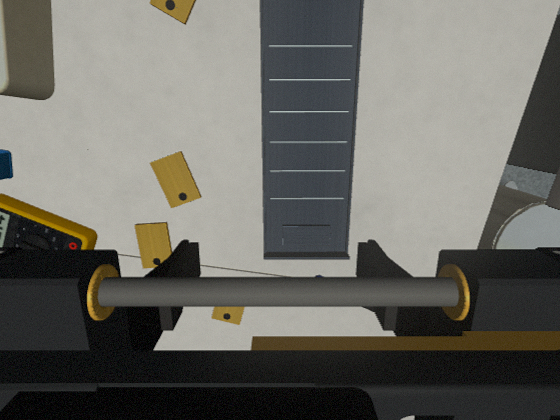

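The wrist view shows the tray with six white lines (rows 198 to 46, columns 270–352), the head wall at the bottom (row 255), and coupons at (176,179), (153,244), (228,313) and (173,8). Next is fitting the tray to the lines.

```bash
cat >> h.py <<'E'
def tray(w):
    """tray origin (mm) and yaw (deg) from the white floor lines"""
    g=w['frame'].max(2);m=cv2.inRange(g,100,255);L=[]
    for k in cv2.findContours(m,cv2.RETR_EXTERNAL,cv2.CHAIN_APPROX_NONE)[0]:
        x,y,a,b=cv2.boundingRect(k)
        if 60<a<110 and b<8:
            W=ray(w,k.reshape(-1,2),.004)[:,:2]*1000
            (p,q),(d,e),an=cv2.minAreaRect(W.astype(np.float32));L.append((p,q,max(d,e),y))
    L=np.array(sorted(L,key=lambda l:-l[3]));return L
E
python3 - <<'E'
from h import *
w=np.load('w1.npy',allow_pickle=True).item()
L=tray(w);print(L.round(1))
n=len(L);X=np.array([-94,-60,-26,8,42,76])[:n]
d=np.polyfit(X,L[:,:2],1);print('scale',np.hypot(*d[0]),'origin',d[1],'yaw',np.degrees(np.arctan2(d[0][1],d[0][0])))
print((L[:,:2]-np.outer(X,d[0])-d[1]).round(2))
E
```

```text
[[470.9 188.4  89.8 197. ]
 [476.  155.3  88.9 170. ]
 [480.6 121.5  89.1 141. ]
 [485.9  88.2  90.3 111. ]
 [490.7  54.4  90.2  79. ]
 [496.   20.5  88.9  45. ]]
scale 0.9987227839294884 origin [484.6638571   95.83214052] yaw -81.51950289518899
[[ 0.03 -0.3 ]
 [ 0.13  0.25]
 [-0.19 -0.05]
 [ 0.05  0.29]
 [-0.19  0.09]
 [ 0.18 -0.28]]
```

```bash
cat >> h.py <<'E'
from scipy.spatial.transform import Rotation as Ro
T=np.array([484.7,95.8]);TY=-81.5
UX=np.array([np.cos(np.radians(TY)),np.sin(np.radians(TY))]);UY=np.array([-UX[1],UX[0]])
def pose(x,y,z,yaw,pitch=0):
    a=np.radians(yaw);X=np.array([np.cos(a),np.sin(a),0]);Z=np.array([0,0,-1.]);
    R=np.c_[X,np.cross(Z,X),Z]@Ro.from_rotvec([0,pitch,0]).as_matrix()
    return np.array([x,y,z],float),R
def place(foot,up=0,dy=0,th=.175,dx=0):
    q=T+UX*(foot+dx-30*np.cos(th)+68.5*np.sin(th))+UY*dy
    return pose(*q,4+30*np.sin(th)+68.5*np.cos(th)+up,TY,-th)
def legs(*P,start=None):
    if start is None:
        s=r.sense();start=(np.array(s['tcp_pos'])*1000,np.array(s['ee_rot']))
    for a,b in zip((start,)+P,P):
        sh=a[1].T@(b[0]-a[0]);t=Ro.from_matrix(a[1].T@b[1]).as_rotvec()
        print(sh.round(1),t.round(3),'rows',int(np.ceil(max(np.linalg.norm(sh)/50,np.linalg.norm(t)/.1499))))
def pick(c,foot,dy=0,dz=71.5):
    x,y,a=c
    legs(pose(x,y,110,a),pose(x,y,dz,a),pose(x,y,130,a),place(foot,40,dy),place(foot,1,dy))
E
python3 -c "
from h import *
pick((630.5,189.3,-61.3),-94)"
```

```text
[   1.5 -123.2  182.1] [ 0.    -0.    -0.355] rows 5
[ 0.   0.  38.5] [0. 0. 0.] rows 1
[  0.    0.  -58.5] [0. 0. 0.] rows 2
[-92.8 134.2  13.3] [ 0.031 -0.173  0.352] rows 4
[ 6.8  0.  38.4] [0. 0. 0.] rows 1
```

```bash
python3 -m pendant '[[[1.5,-123,182],[0,0,-0.355]],[[1.5,-123,182],[0,0,-0.355]],[[1.5,-123,182],[0,0,-0.355]],[[1.5,-123,182],[0,0,-0.355]],[[1.5,-123,182],[0,0,-0.355]],[[1.5,-123,182],[0,0,-0.355]],[[1.5,-123,200],[0,0,-0.355]],[[1.5,-123,212],[0,0,-0.355]],[[1.5,-123,220.5],[0,0,-0.355]],[[1.5,-123,220.5],[0,0,-0.355]]]' 0.7
python3 -m pendant '[[[0,0,0],[0,0,0]],[[0,0,0],[0,0,0]],[[0,0,0],[0,0,0]],[[0,0,0],[0,0,0]],[[0,0,0],[0,0,0]],[[0,0,0],[0,0,0]]]' 0.2
python3 -c "
from h import *
print(r.sense()['tcp_pos'])
w=cap('wrist','w2.png')"
```

```text
time_s: 3.45
tcp_pos: [0.6296, 0.1903, 0.0715]
ee_rot: [[0.482, -0.876, -0.001], [-0.876, -0.482, -0.001], [-0.0, 0.001, -1.0]]
wrist_force: [-0.3, 0.2, 0.7]
gripper_width: 0.701
gripper_force: 0.0
time_s: 4.05
tcp_pos: [0.6306, 0.1908, 0.0724]
ee_rot: [[0.483, -0.876, 0.001], [-0.876, -0.483, 0.0], [0.0, -0.001, -1.0]]
wrist_force: [-1.0, 0.2, 3.4]
gripper_width: 0.449
gripper_force: 30.0
[0.63059862 0.19080543 0.07242464]
```

View pics/w2.png

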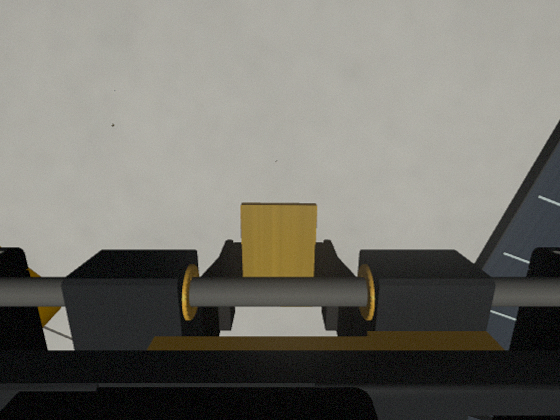

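Coupon held, plain end at row 203, centred between the fingers. Carrying it to line 1.

```bash
python3 -c "
from h import *
s=r.sense();w=cap('wrist')
P=ray(w,[(279,203.5)],.0065)[0]*1000
print('foot in tool',np.array(s['ee_rot']).T@(P-np.array(s['tcp_pos'])*1000))"
python3 -m pendant '[[[0,0,-30],[0,0,0]],[[0,0,-58],[0,0,0]],[[0,0,-58],[0,0,0]]]'
python3 -m pendant '[[[-92.5,134,13],[0.031,-0.173,0.352]],[[-92.5,134,13],[0.031,-0.173,0.352]],[[-92.5,134,13],[0.031,-0.173,0.352]],[[-92.5,134,13],[0.031,-0.173,0.352]],[[-92.5,134,13],[0.031,-0.173,0.352]],[[-92.5,134,13],[0.031,-0.173,0.352]],[[-92.5,134,13],[0.031,-0.173,0.352]]]'
python3 -c "
from h import *
legs(place(-94,1))"
```

```text
foot in tool [32.21309647  0.08391353 65.90601619]
time_s: 4.45
tcp_pos: [0.6326, 0.1916, 0.1338]
ee_rot: [[0.484, -0.875, 0.008], [-0.875, -0.484, 0.003], [0.001, -0.008, -1.0]]
wrist_force: [0.6, 1.0, -0.4]
gripper_width: 0.448
gripper_force: 30.0
time_s: 5.15
tcp_pos: [0.4697, 0.2073, 0.1166]
ee_rot: [[0.148, -0.989, -0.025], [-0.974, -0.151, 0.172], [-0.174, -0.001, -0.985]]
wrist_force: [-0.4, -0.2, 0.0]
gripper_width: 0.45
gripper_force: 30.0
[ 7.7  1.7 38.2] [-0.001 -0.     0.003] rows 1
```

```bash
python3 -m pendant '[[[3,1,20],[0,0,0]],[[5,1.5,30],[0,0,0]],[[6,1.5,35],[0,0,0]],[[6,1.5,38],[0,0,0]],[[6,1.5,38],[0,0,0]],[[6,1.5,38],[0,0,0]]]'
python3 -m pendant '[[[0,0,0],[0,0,0]],[[0,0,0],[0,0,0]],[[0,0,0],[0,0,0]],[[0,0,-15],[0,0,0]],[[0,0,-50],[0,0,0]],[[0,0,-90],[0,0,0]],[[0,0,-130],[0,0,0]],[[0,0,-170],[0,0,0]],[[0,0,-170],[0,0,0]],[[0,0,-170],[0,0,0]]]' 0.55
python3 - <<'E'
from h import *
t=cap('top','t2.png')
for o in coupons(t): print(o)
w=cap('wrist','w3.png')
for o in coupons(w,amin=600,amax=4000): print('w',o)
E
```

```text
time_s: 5.75
tcp_pos: [0.4669, 0.2066, 0.0802]
ee_rot: [[0.149, -0.988, -0.027], [-0.973, -0.152, 0.171], [-0.173, 0.001, -0.985]]
wrist_force: [-4.4, -5.3, 15.8]
gripper_width: 0.452
gripper_force: 30.0
time_s: 6.75
tcp_pos: [0.4714, 0.1783, 0.2464]
ee_rot: [[0.148, -0.989, -0.024], [-0.973, -0.15, 0.174], [-0.175, -0.002, -0.985]]
wrist_force: [-0.2, -1.0, -0.1]
gripper_width: 0.547
gripper_force: 0.0
(548.2, 529.9, 150.8, 57.6, 38.4, array([119., 189.], dtype=float32), array([135., 192.]))
(614.5, -114.7, -115.5, 57.0, 38.4, array([143.,  98.], dtype=float32), array([367., 168.]))
(638.1, -15.7, -109.2, 57.1, 37.1, array([144., 100.], dtype=float32), array([332., 160.]))
(652.1, 278.5, -78.6, 56.1, 37.7, array([144.,  96.], dtype=float32), array([227., 155.]))
(795.6, 284.3, -17.1, 129.6, 66.2, array([36., 32.], dtype=float32), array([229., 114.]))
w (568.8, 368.1, -109.3, 121.7, 35.9, array([104.,  96.], dtype=float32), array([179., 281.]))
w (652.1, 277.9, -77.9, 61.0, 42.4, array([163.,  30.], dtype=float32), array([103., 212.]))
w (748.8, 301.8, 77.8, 79.5, 37.1, array([170., 175.], dtype=float32), array([ 18., 214.]))
w (464.9, 220.7, -81.3, 64.0, 41.5, array([163.,  57.], dtype=float32), array([278., 188.]))
```

View pics/w3.png

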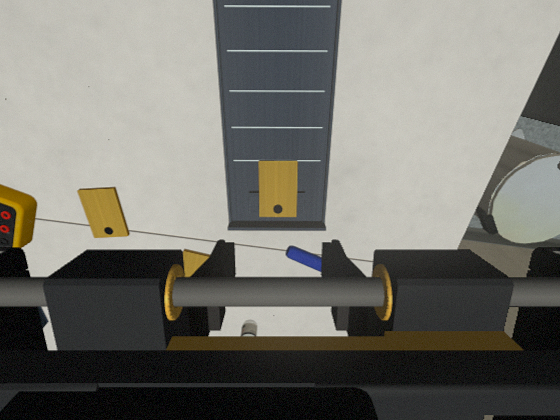

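Coupon 1 lies in place, plain end at row 160 on line 1, hole toward the head. Next is the coupon at (103,212).

```bash
python3 -c "
from h import *
w=cap('wrist')
P=ray(w,[(278,160)],.010)[0,:2]*1000-T
print('foot tray',P@UX,P@UY)
pick((652.1,278.3,-78.3),-60)"
```

```text
foot tray -91.65254613353146 -2.1066706347870197
[ -47.7 -194.9  143.8] [-0.002  0.174 -0.053] rows 5
[ 0.   0.  38.5] [0. 0. 0.] rows 1
[  0.    0.  -58.5] [0. 0. 0.] rows 2
[ 67.3 196.6  13.3] [ 0.005 -0.175  0.056] rows 5
[ 6.8  0.  38.4] [0. 0. 0.] rows 1
```

```bash
python3 -m pendant '[[[-47.7,-195,144],[0,0.174,-0.053]],[[-47.7,-195,144],[0,0.174,-0.053]],[[-47.7,-195,144],[0,0.174,-0.053]],[[-47.7,-195,144],[0,0.174,-0.053]],[[-47.7,-195,144],[0,0.174,-0.053]],[[-47.7,-195,144],[0,0.174,-0.053]],[[-47.7,-195,144],[0,0.174,-0.053]],[[-47.7,-195,144],[0,0.174,-0.053]]]' 0.7
python3 -m pendant '[[[0,0,18],[0,0,0]],[[0,0,30],[0,0,0]],[[0,0,38],[0,0,0]],[[0,0,38],[0,0,0]]]'
python3 -m pendant '[[[0,0,0],[0,0,0]],[[0,0,0],[0,0,0]],[[0,0,0],[0,0,0]],[[0,0,0],[0,0,0]],[[0,0,0],[0,0,0]],[[0,0,-30],[0,0,0]],[[0,0,-58.5],[0,0,0]],[[0,0,-58.5],[0,0,0]],[[0,0,-58.5],[0,0,0]]]' 0.2
python3 -m pendant '[[[65.5,195,13],[0.005,-0.175,0.056]],[[65.5,195,13],[0.005,-0.175,0.056]],[[65.5,195,13],[0.005,-0.175,0.056]],[[65.5,195,13],[0.005,-0.175,0.056]],[[65.5,195,13],[0.005,-0.175,0.056]],[[65.5,195,13],[0.005,-0.175,0.056]],[[65.5,195,13],[0.005,-0.175,0.056]]]'
python3 -c "
from h import *
legs(place(-60,2.5,1.5,dx=-2))"
```

```text
time_s: 7.7
tcp_pos: [0.6527, 0.2785, 0.1123]
ee_rot: [[0.203, -0.979, 0.004], [-0.979, -0.203, 0.001], [-0.0, -0.004, -1.0]]
wrist_force: [-0.4, -0.2, 0.1]
gripper_width: 0.7
gripper_force: 0.0
time_s: 8.1
tcp_pos: [0.6525, 0.2783, 0.0738]
ee_rot: [[0.202, -0.979, 0.003], [-0.979, -0.202, 0.001], [-0.0, -0.003, -1.0]]
wrist_force: [0.2, 0.1, -0.3]
gripper_width: 0.7
gripper_force: 0.0
time_s: 9.0
tcp_pos: [0.653, 0.2788, 0.133]
ee_rot: [[0.202, -0.979, 0.005], [-0.979, -0.202, 0.003], [-0.002, -0.005, -1.0]]
wrist_force: [-0.4, -0.3, -1.5]
gripper_width: 0.433
gripper_force: 30.0
time_s: 9.7
tcp_pos: [0.4765, 0.1757, 0.1186]
ee_rot: [[0.146, -0.989, -0.02], [-0.974, -0.147, 0.174], [-0.175, -0.006, -0.985]]
wrist_force: [0.7, -0.1, -0.2]
gripper_width: 0.439
gripper_force: 30.0
[ 7.5  2.4 38.7] [-0.006  0.001  0.001] rows 1
```

```bash
python3 -m pendant '[[[3,1,20],[0,0,0]],[[5,2,30],[0,0,0]],[[7.5,2.4,35],[0,0,0]],[[7.5,2.4,37.5],[0,0,0]],[[7.5,2.4,37.5],[0,0,0]],[[7.5,2.4,37.5],[0,0,0]]]'
python3 -m pendant '[[[0,0,0],[0,0,0]],[[0,0,0],[0,0,0]],[[0,0,0],[0,0,0]],[[0,0,-15],[0,0,0]],[[0,0,-50],[0,0,0]],[[0,0,-90],[0,0,0]],[[0,0,-130],[0,0,0]],[[0,0,-170],[0,0,0]],[[0,0,-170],[0,0,0]],[[0,0,-170],[0,0,0]]]' 0.55
cat >> h.py <<'E'
def feet(w):
    "plain-end top edges of coupons in the tray, tray mm, from the upper brass row of the tray blob"
    hsv=cv2.cvtColor(w['frame'],cv2.COLOR_RGB2HSV);m=cv2.inRange(hsv,(12,80,50),(26,255,255))
    for k in cv2.findContours(m,cv2.RETR_EXTERNAL,cv2.CHAIN_APPROX_NONE)[0]:
        if cv2.contourArea(k)<600: continue
        k=k.reshape(-1,2);W=(ray(w,k,.010)[:,:2]*1000-T)@np.c_[UX,UY]
        if abs(W[:,1].mean())<40 and -180<W[:,0].mean()<130:
            e=W[W[:,0]>W[:,0].max()-2.5]
            tip=W[W[:,0]>W[:,0].max()-25]
            print('foot x %.1f'%W[:,0].max(),'y %.1f..%.1f'%(tip[:,1].min(),tip[:,1].max()),'slope',np.polyfit(e[:,1],e[:,0],1)[0].round(3))
E
python3 - <<'E'
from h import *
t=cap('top','t3.png')
for o in coupons(t): print(o)
w=cap('wrist','w4.png');feet(w)
for o in coupons(w,amin=600,amax=4000): print('w',o)
E
```

```text
time_s: 10.3
tcp_pos: [0.4738, 0.1746, 0.0828]
ee_rot: [[0.147, -0.989, -0.022], [-0.973, -0.149, 0.175], [-0.176, -0.005, -0.984]]
wrist_force: [-6.0, -0.1, 17.9]
gripper_width: 0.441
gripper_force: 30.0
time_s: 11.3
tcp_pos: [0.4772, 0.1445, 0.2484]
ee_rot: [[0.145, -0.989, -0.02], [-0.974, -0.146, 0.175], [-0.176, -0.006, -0.984]]
wrist_force: [-0.9, -0.3, -1.0]
gripper_width: 0.553
gripper_force: 0.0
(548.3, 530.1, 151.8, 57.6, 38.2, array([116., 187.], dtype=float32), array([135., 192.]))
(614.5, -114.7, -115.5, 57.0, 38.4, array([142.,  96.], dtype=float32), array([367., 168.]))
(795.5, 285.2, -16.1, 129.5, 66.3, array([36., 32.], dtype=float32), array([229., 114.]))
foot x -62.0 y -18.8..21.6 slope -0.001
w (759.6, 301.8, -105.6, 84.2, 54.8, array([181.,   9.], dtype=float32), array([ 27., 236.]))
w (468.4, 206.3, 98.8, 97.0, 43.9, array([164., 169.], dtype=float32), array([278., 202.]))
```

View pics/w4.png

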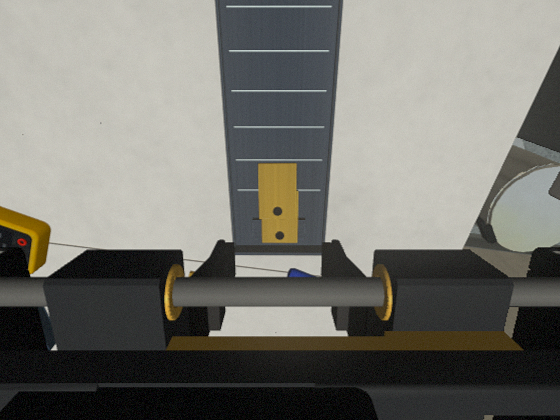

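Coupon 2 foot is at x −62, y +1.4, on its line (row 164). Next is the coupon at top-view (367,168).

```bash
python3 -c "
from h import *
pick((614.7,-114.7,-115.5),-26,0,71)"
```

```text
[296.1 -98.5  86.3] [0.05  0.171 0.591] rows 7
[ 0.  0. 39.] [0. 0. 0.] rows 1
[  0.   0. -59.] [0. 0. 0.] rows 2
[-170.2  232.3   13.3] [-0.052 -0.17  -0.592] rows 6
[ 6.8  0.  38.4] [0. 0. 0.] rows 1
```

```bash
python3 -m pendant '[[[296,-98.5,86.5],[0.05,0.171,0.591]],[[296,-98.5,86.5],[0.05,0.171,0.591]],[[296,-98.5,86.5],[0.05,0.171,0.591]],[[296,-98.5,86.5],[0.05,0.171,0.591]],[[296,-98.5,86.5],[0.05,0.171,0.591]],[[296,-98.5,86.5],[0.05,0.171,0.591]],[[296,-98.5,86.5],[0.05,0.171,0.591]],[[296,-98.5,86.5],[0.05,0.171,0.591]],[[296,-98.5,86.5],[0.05,0.171,0.591]],[[296,-98.5,86.5],[0.05,0.171,0.591]]]' 0.7
python3 -c "
from h import *
legs(pose(614.7,-114.7,71,-115.5))
w=cap('wrist')
hsv=cv2.cvtColor(w['frame'],cv2.COLOR_RGB2HSV);m=cv2.inRange(hsv,(14,90,60),(24,255,255))[:270,180:380]
k=max(cv2.findContours(m,0,1)[0],key=cv2.contourArea).reshape(-1,2)+[180,0]
W=ray(w,k,.006)*1000
s=r.sense();q=(W-np.array(s['tcp_pos'])*1000)@np.array(s['ee_rot']);print(q.min(0),q.max(0))"
```

```text
time_s: 12.4
tcp_pos: [0.6153, -0.1134, 0.111]
ee_rot: [[-0.429, -0.903, 0.002], [-0.903, 0.429, 0.001], [-0.001, -0.001, -1.0]]
wrist_force: [-0.1, 0.2, -0.4]
gripper_width: 0.702
gripper_force: 0.0
[ 1.5  0.  40. ] [-0.001  0.001  0.001] rows 1
[-24.8969461  -21.12191889 105.46288759] [ 32.30475772  18.75821345 105.65282736]
```

```bash
python3 -m pendant '[[[1.5,-0.5,18],[0,0,0]],[[1.5,-1,30],[0,0,0]],[[1.5,-1,40],[0,0,0]],[[1.5,-1,40],[0,0,0]],[[1.5,-1,40],[0,0,0]]]'
python3 -m pendant '[[[0,0,0],[0,0,0]],[[0,0,0],[0,0,0]],[[0,0,0],[0,0,0]],[[0,0,0],[0,0,0]],[[0,0,0],[0,0,0]],[[0,0,-30],[0,0,0]],[[0,0,-59],[0,0,0]],[[0,0,-59],[0,0,0]],[[0,0,-59],[0,0,0]]]' 0.2
python3 -m pendant '[[[-170,232,13],[-0.052,-0.17,-0.592]],[[-170,232,13],[-0.052,-0.17,-0.592]],[[-170,232,13],[-0.052,-0.17,-0.592]],[[-170,232,13],[-0.052,-0.17,-0.592]],[[-170,232,13],[-0.052,-0.17,-0.592]],[[-170,232,13],[-0.052,-0.17,-0.592]],[[-170,232,13],[-0.052,-0.17,-0.592]],[[-170,232,13],[-0.052,-0.17,-0.592]]]'
python3 -c "
from h import *
legs(place(-26,4,0,dx=-1))"
```

```text
time_s: 12.95
tcp_pos: [0.6161, -0.1157, 0.0713]
ee_rot: [[-0.43, -0.903, 0.003], [-0.903, 0.43, 0.001], [-0.002, -0.002, -1.0]]
wrist_force: [-0.4, 1.3, 0.5]
gripper_width: 0.7
gripper_force: 0.0
time_s: 13.85
tcp_pos: [0.6158, -0.116, 0.1307]
ee_rot: [[-0.431, -0.903, 0.004], [-0.903, 0.431, 0.001], [-0.003, -0.003, -1.0]]
wrist_force: [-0.4, 0.5, -0.9]
gripper_width: 0.452
gripper_force: 30.0
time_s: 14.65
tcp_pos: [0.4787, 0.1376, 0.1163]
ee_rot: [[0.148, -0.989, -0.026], [-0.974, -0.15, 0.172], [-0.174, -0.001, -0.985]]
wrist_force: [-0.1, -0.4, -0.3]
gripper_width: 0.454
gripper_force: 30.0
[ 3.8  0.3 35.5] [-0.    -0.     0.003] rows 1
```

```bash
python3 -m pendant '[[[2,0,20],[0,0,0]],[[3,0,30],[0,0,0]],[[4,0.3,34],[0,0,0]],[[4,0.3,36],[0,0,0]],[[4,0.3,36],[0,0,0]],[[4,0.3,36],[0,0,0]]]'
python3 -m pendant '[[[0,0,0],[0,0,0]],[[0,0,0],[0,0,0]],[[0,0,0],[0,0,0]],[[0,0,-15],[0,0,0]],[[0,0,-50],[0,0,0]],[[0,0,-90],[0,0,0]],[[0,0,-130],[0,0,0]],[[0,0,-170],[0,0,0]],[[0,0,-170],[0,0,0]],[[0,0,-170],[0,0,0]]]' 0.55
python3 - <<'E'
from h import *
t=cap('top','t4.png')
for o in coupons(t): print(o)
w=cap('wrist','w5.png');feet(w)
for o in coupons(w,amin=600,amax=4000): print('w',o)
pick((638.3,-15.7,-109.2),8,0,71)
E
```

```text
time_s: 15.25
tcp_pos: [0.4795, 0.1394, 0.0814]
ee_rot: [[0.146, -0.989, -0.022], [-0.974, -0.148, 0.174], [-0.175, -0.004, -0.985]]
wrist_force: [0.5, 0.1, -0.7]
gripper_width: 0.454
gripper_force: 30.0
time_s: 16.25
tcp_pos: [0.483, 0.1101, 0.2495]
ee_rot: [[0.146, -0.989, -0.021], [-0.973, -0.148, 0.175], [-0.176, -0.005, -0.984]]
wrist_force: [0.9, -0.1, -0.6]
gripper_width: 0.55
gripper_force: 0.0
(548.3, 530.3, 150.8, 57.3, 37.7, array([116., 186.], dtype=float32), array([135., 192.]))
(795.7, 285.2, -16.1, 129.0, 66.3, array([36., 32.], dtype=float32), array([229., 114.]))
foot x -26.4 y -18.6..21.9 slope -0.001
w (761.6, 285.1, 164.5, 67.6, 53.4, array([  9., 167.], dtype=float32), array([ 30., 250.]))
w (470.9, 189.7, -80.9, 134.6, 43.9, array([167.,  96.], dtype=float32), array([278., 214.]))
[ 169.1 -135.7  109.6] [0.042 0.172 0.483] rows 5
[ 0.  0. 39.] [0. 0. 0.] rows 1
[  0.   0. -59.] [0. 0. 0.] rows 2
[-63.3 186.2  13.3] [-0.042 -0.172 -0.482] rows 4
[ 6.8  0.  38.4] [0. 0. 0.] rows 1
```

```bash
cat >> h.py <<'E'
def under():
    "brass blob under the open gripper, extents in tool mm"
    w=cap('wrist')
    hsv=cv2.cvtColor(w['frame'],cv2.COLOR_RGB2HSV);m=cv2.inRange(hsv,(14,90,60),(24,255,255))[:270]
    for k in cv2.findContours(m,0,1)[0]:
        if cv2.contourArea(k)<400: continue
        s=r.sense();q=(ray(w,k.reshape(-1,2),.006)*1000-np.array(s['tcp_pos'])*1000)@np.array(s['ee_rot'])
        e=q[q[:,0]>q[:,0].max()-2.5]
        print('under',q.min(0)[:2].round(1),q.max(0)[:2].round(1),'end slope',np.polyfit(e[:,1],e[:,0],1)[0].round(3))
E
python3 -m pendant '[[[169,-135.7,109.6],[0.042,0.172,0.483]],[[169,-135.7,109.6],[0.042,0.172,0.483]],[[169,-135.7,109.6],[0.042,0.172,0.483]],[[169,-135.7,109.6],[0.042,0.172,0.483]],[[169,-135.7,109.6],[0.042,0.172,0.483]],[[169,-135.7,109.6],[0.042,0.172,0.483]],[[169,-135.7,109.6],[0.042,0.172,0.483]],[[169,-135.7,109.6],[0.042,0.172,0.483]]]' 0.7
python3 -c "
from h import *
legs(pose(638.3,-15.7,71,-109.2));under()"
```

```text
time_s: 17.15
tcp_pos: [0.6389, -0.0149, 0.1113]
ee_rot: [[-0.328, -0.945, 0.002], [-0.945, 0.328, 0.0], [-0.001, -0.001, -1.0]]
wrist_force: [-0.6, -0.2, -0.2]
gripper_width: 0.697
gripper_force: 0.0
[ 1.   0.3 40.3] [-0.001  0.001  0.001] rows 1
under [ 19.1 -36.1] [79.6  4.3] end slope -0.013
```

The coupon was knocked about 50 mm along its axis. Re-centring on it and checking the hole side.

```bash
python3 - <<'E'
from h import *
w=cap('wrist','w6.png');s=r.sense();p=np.array(s['tcp_pos']);R=np.array(s['ee_rot'])
g=w['frame'].max(2)
for x in(49.6-21,49.6+21):
    P=p+R@np.array([x,-15.9,0])/1000;P[2]=.006;u=proj(w,P)[0].astype(int);print(u,g[u[1]-2:u[1]+3,u[0]-2:u[0]+3].mean())
E
python3 -m pendant '[[[30,-10,0],[0,0,0]],[[49.5,-16,0],[0,0,0]],[[49.5,-16,0],[0,0,0]],[[49.5,-16,0],[0,0,0]],[[49.5,-16,0],[0,0,0]]]'
python3 -c "
from h import *
under();print(r.sense()['tcp_pos'])"
```

```text
[253 191] 55.4
[252 123] 147.08
time_s: 17.75
tcp_pos: [0.6384, -0.0664, 0.1123]
ee_rot: [[-0.328, -0.945, 0.004], [-0.945, 0.328, 0.001], [-0.002, -0.003, -1.0]]
wrist_force: [0.7, -0.3, 0.1]
gripper_width: 0.7
gripper_force: 0.0
under [-25.8 -19.5] [31.1 21. ] end slope -0.016
[ 0.63834619 -0.06634252  0.11202066]
```

```bash
python3 -m pendant '[[[1,0.5,18],[0,0,0.01]],[[1,0.7,30],[0,0,0.01]],[[1,0.7,41],[0,0,0.01]],[[1,0.7,41],[0,0,0.01]],[[1,0.7,41],[0,0,0.01]]]'
python3 -m pendant '[[[0,0,0],[0,0,0]],[[0,0,0],[0,0,0]],[[0,0,0],[0,0,0]],[[0,0,0],[0,0,0]],[[0,0,0],[0,0,0]],[[0,0,-30],[0,0,0]],[[0,0,-59],[0,0,0]],[[0,0,-59],[0,0,0]],[[0,0,-59],[0,0,0]]]' 0.2
python3 -c "
from h import *
legs(place(8,40),place(8,4,-.5,dx=-1))"
```

```text
time_s: 18.3
tcp_pos: [0.6377, -0.0676, 0.0703]
ee_rot: [[-0.338, -0.941, 0.003], [-0.941, 0.338, 0.001], [-0.002, -0.002, -1.0]]
wrist_force: [0.2, 1.1, 1.8]
gripper_width: 0.701
gripper_force: 0.8
time_s: 19.2
tcp_pos: [0.6374, -0.0681, 0.1295]
ee_rot: [[-0.339, -0.941, 0.004], [-0.941, 0.339, 0.001], [-0.002, -0.003, -1.0]]
wrist_force: [-0.5, -0.1, -1.1]
gripper_width: 0.445
gripper_force: 30.0
[-110.9  203.9   12.5] [-0.047 -0.17  -0.493] rows 5
[ 5.3  0.5 35.6] [0. 0. 0.] rows 1
```

```bash
python3 -m pendant '[[[-111,204,12.5],[-0.047,-0.17,-0.493]],[[-111,204,12.5],[-0.047,-0.17,-0.493]],[[-111,204,12.5],[-0.047,-0.17,-0.493]],[[-111,204,12.5],[-0.047,-0.17,-0.493]],[[-111,204,12.5],[-0.047,-0.17,-0.493]],[[-111,204,12.5],[-0.047,-0.17,-0.493]],[[-111,204,12.5],[-0.047,-0.17,-0.493]],[[-111,204,12.5],[-0.047,-0.17,-0.493]]]'
python3 -m pendant '[[[2,0,20],[0,0,0]],[[3,0,30],[0,0,0]],[[5,0.5,34],[0,0,0]],[[5,0.5,35.5],[0,0,0]],[[5,0.5,35.5],[0,0,0]],[[5,0.5,35.5],[0,0,0]]]'
python3 -m pendant '[[[0,0,0],[0,0,0]],[[0,0,0],[0,0,0]],[[0,0,0],[0,0,0]],[[0,0,-15],[0,0,0]],[[0,0,-50],[0,0,0]],[[0,0,-90],[0,0,0]],[[0,0,-130],[0,0,0]],[[0,0,-170],[0,0,0]],[[0,0,-170],[0,0,0]],[[0,0,-170],[0,0,0]]]' 0.55
python3 - <<'E'
from h import *
t=cap('top','t5.png')
for o in coupons(t): print(o)
w=cap('wrist','w7.png');feet(w)
for o in coupons(w,amin=600,amax=4000): print('w',o)
pick((547.5,346.4,-97.5),42,-.5,70.5)
E
```

```text
time_s: 20.0
tcp_pos: [0.4833, 0.105, 0.116]
ee_rot: [[0.145, -0.989, -0.028], [-0.974, -0.148, 0.171], [-0.173, 0.002, -0.985]]
wrist_force: [-0.7, 0.5, -1.0]
gripper_width: 0.451
gripper_force: 30.0
time_s: 20.6
tcp_pos: [0.4825, 0.1065, 0.0812]
ee_rot: [[0.146, -0.989, -0.027], [-0.974, -0.149, 0.172], [-0.174, 0.001, -0.985]]
wrist_force: [-0.7, -0.1, -0.4]
gripper_width: 0.454
gripper_force: 30.0
time_s: 21.6
tcp_pos: [0.4868, 0.0774, 0.2492]
ee_rot: [[0.146, -0.989, -0.025], [-0.974, -0.148, 0.173], [-0.175, -0.001, -0.985]]
wrist_force: [-0.4, 0.1, -1.0]
gripper_width: 0.549
gripper_force: 0.0
(548.3, 530.1, 151.8, 57.6, 38.2, array([116., 186.], dtype=float32), array([135., 192.]))
(795.7, 285.2, -16.1, 129.0, 66.3, array([36., 32.], dtype=float32), array([229., 114.]))
foot x 5.7 y -20.8..19.7 slope -0.001
[-229.3 -101.3  179.3] [0.028 0.173 0.279] rows 7
[ 0.   0.  39.5] [0. 0. 0.] rows 1
[  0.    0.  -59.5] [0. 0. 0.] rows 2
[280.2  23.3  13.3] [-0.024 -0.174 -0.279] rows 6
[ 6.8  0.  38.4] [0. 0. 0.] rows 1
```

Coupon 4 foot is at 5.7 and centred. Now the last one.

```bash
python3 -m pendant '[[[-229,-101.3,179],[0.028,0.173,0.279]],[[-229,-101.3,179],[0.028,0.173,0.279]],[[-229,-101.3,179],[0.028,0.173,0.279]],[[-229,-101.3,179],[0.028,0.173,0.279]],[[-229,-101.3,179],[0.028,0.173,0.279]],[[-229,-101.3,179],[0.028,0.173,0.279]],[[-229,-101.3,179],[0.028,0.173,0.279]],[[-229,-101.3,179],[0.028,0.173,0.279]],[[-229,-101.3,179],[0.028,0.173,0.279]],[[-229,-101.3,179],[0.028,0.173,0.279]]]' 0.7
python3 -c "
from h import *
legs(pose(547.5,346.4,70.5,-97.5));under()"
```

```text
time_s: 22.7
tcp_pos: [0.5482, 0.3452, 0.1111]
ee_rot: [[-0.131, -0.991, 0.001], [-0.991, 0.131, -0.001], [0.001, -0.001, -1.0]]
wrist_force: [-0.7, 0.7, -0.2]
gripper_width: 0.701
gripper_force: 0.0
[-1.2  0.9 40.6] [-0.001 -0.001 -0.   ] rows 1
under [-25.1 -19.4] [28.2 20.2] end slope 0.002
under [105.6  46.7] [136.1  99.4] end slope 0.006
```

```bash
python3 -m pendant '[[[-1,0.5,18],[0,0,0]],[[-1.5,0.5,30],[0,0,0]],[[-1.5,0.5,40.5],[0,0,0]],[[-1.5,0.5,40.5],[0,0,0]],[[-1.5,0.5,40.5],[0,0,0]]]'
python3 -m pendant '[[[0,0,0],[0,0,0]],[[0,0,0],[0,0,0]],[[0,0,0],[0,0,0]],[[0,0,0],[0,0,0]],[[0,0,0],[0,0,0]],[[0,0,-30],[0,0,0]],[[0,0,-59],[0,0,0]],[[0,0,-59],[0,0,0]],[[0,0,-59],[0,0,0]]]' 0.2
python3 -c "
from h import *
legs(place(42,40),place(42,4,-.5,dx=.5))"
```

```text
time_s: 23.25
tcp_pos: [0.5484, 0.3474, 0.071]
ee_rot: [[-0.131, -0.991, 0.002], [-0.991, 0.131, 0.0], [-0.001, -0.002, -1.0]]
wrist_force: [0.5, 0.2, -0.3]
gripper_width: 0.701
gripper_force: 0.0
time_s: 24.15
tcp_pos: [0.5481, 0.3478, 0.1305]
ee_rot: [[-0.131, -0.991, 0.002], [-0.991, 0.131, 0.002], [-0.002, -0.002, -1.0]]
wrist_force: [-0.4, 0.7, -1.6]
gripper_width: 0.451
gripper_force: 30.0
[281.6  23.2  13.2] [-0.027 -0.172 -0.279] rows 6
[ 6.8  0.5 35.4] [0. 0. 0.] rows 1
```

```bash
python3 -m pendant '[[[281.5,23,13],[-0.027,-0.172,-0.279]],[[281.5,23,13],[-0.027,-0.172,-0.279]],[[281.5,23,13],[-0.027,-0.172,-0.279]],[[281.5,23,13],[-0.027,-0.172,-0.279]],[[281.5,23,13],[-0.027,-0.172,-0.279]],[[281.5,23,13],[-0.027,-0.172,-0.279]],[[281.5,23,13],[-0.027,-0.172,-0.279]],[[281.5,23,13],[-0.027,-0.172,-0.279]],[[281.5,23,13],[-0.027,-0.172,-0.279]]]'
python3 -m pendant '[[[2,0,20],[0,0,0]],[[4,0.5,30],[0,0,0]],[[6.5,0.5,34],[0,0,0]],[[6.5,0.5,35.5],[0,0,0]],[[6.5,0.5,35.5],[0,0,0]],[[6.5,0.5,35.5],[0,0,0]]]'
python3 -m pendant '[[[0,0,0],[0,0,0]],[[0,0,0],[0,0,0]],[[0,0,0],[0,0,0]],[[0,0,-15],[0,0,0]],[[0,0,-50],[0,0,0]],[[0,0,-90],[0,0,0]],[[0,0,-130],[0,0,0]],[[0,0,-170],[0,0,0]],[[0,0,-170],[0,0,0]],[[0,0,-170],[0,0,0]]]' 0.55
python3 - <<'E'
from h import *
t=cap('top','t6.png')
cv2.imwrite('pics/clipcrop.png',cv2.resize(t['frame'][190:260,360:460,::-1],None,fx=6,fy=6,interpolation=cv2.INTER_CUBIC))
for o in coupons(t): print(o)
w=cap('wrist','w8.png');feet(w)
# go to view pose for the clip rest
legs(pose(530,-130,330,TY))
E
```

```text
time_s: 25.05
tcp_pos: [0.4889, 0.072, 0.1163]
ee_rot: [[0.146, -0.989, -0.027], [-0.974, -0.149, 0.171], [-0.173, 0.001, -0.985]]
wrist_force: [1.1, 1.1, -1.1]
gripper_width: 0.449
gripper_force: 30.0
time_s: 25.65
tcp_pos: [0.4887, 0.0715, 0.0812]
ee_rot: [[0.147, -0.989, -0.026], [-0.974, -0.149, 0.171], [-0.173, -0.0, -0.985]]
wrist_force: [0.3, 0.1, -1.4]
gripper_width: 0.455
gripper_force: 30.0
time_s: 26.65
tcp_pos: [0.4928, 0.0422, 0.2492]
ee_rot: [[0.146, -0.989, -0.024], [-0.974, -0.148, 0.172], [-0.174, -0.002, -0.985]]
wrist_force: [-0.4, -0.3, 0.2]
gripper_width: 0.546
gripper_force: 0.0
(465.4, 220.2, -85.9, 56.8, 42.6, array([134., 102.], dtype=float32), array([247., 221.]))
(548.2, 529.9, 150.8, 57.6, 38.4, array([119., 188.], dtype=float32), array([135., 192.]))
(795.7, 285.2, -16.1, 129.0, 66.3, array([36., 32.], dtype=float32), array([229., 114.]))
foot x 43.7 y -19.8..20.6 slope -0.001
[ 158.9  -11.8 -112.1] [0.003 0.174 0.   ] rows 4
```

View pics/clipcrop.png

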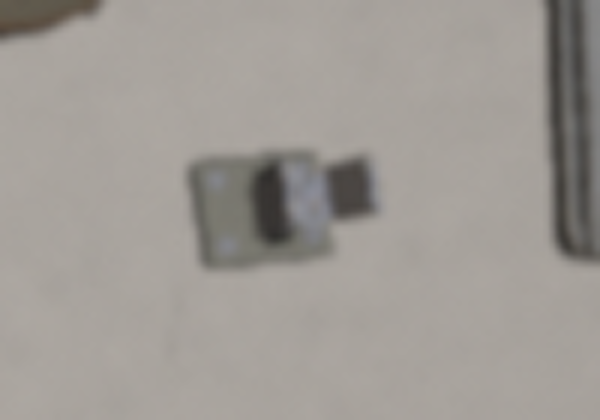

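Coupon 5 foot is at 43.7, centred, so the fan is complete. The clip rest is at top px (404,225), with its fin running roughly along image rows. I'll look at it from above with the wrist camera.

```bash
python3 -c "
from h import *
legs(pose(440,-139,300,TY))"
```

```text
[159.8  78.4 -81.5] [0.003 0.174 0.   ] rows 4
```

```bash
python3 -m pendant '[[[160,78,-81.5],[0,0.174,0]],[[160,78,-81.5],[0,0.174,0]],[[160,78,-81.5],[0,0.174,0]],[[160,78,-81.5],[0,0.174,0]],[[160,78,-81.5],[0,0.174,0]],[[160,78,-81.5],[0,0.174,0]],[[160,78,-81.5],[0,0.174,0]]]' 1
python3 - <<'E'
from h import *
w=cap('wrist');np.save('w9.npy',w,allow_pickle=True)
u=proj(w,[.451,-.213,.0])[0].astype(int);print(u)
x0,y0=max(u[0]-100,0),max(u[1]-75,0);print(x0,y0)
cv2.imwrite('pics/w9.png',cv2.resize(w['frame'][y0:y0+150,x0:x0+200,::-1],None,fx=4,fy=4,interpolation=cv2.INTER_CUBIC))
E
```

```text
time_s: 27.45
tcp_pos: [0.441, -0.1386, 0.2996]
ee_rot: [[0.149, -0.989, -0.003], [-0.989, -0.149, -0.0], [-0.0, 0.003, -1.0]]
wrist_force: [0.1, 1.5, -0.2]
gripper_width: 0.991
gripper_force: 0.0
[278 116]
178 41
```

View pics/w9.png

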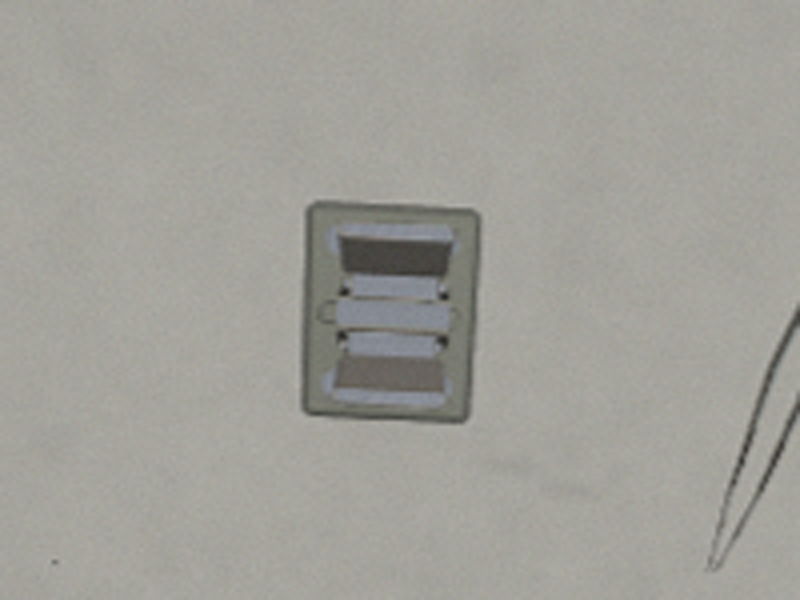

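The view shows the rest block (crop corners (310,203), (480,211), (470,421), (303,413)) with the clip's two paddles opening along the image vertical and its centre bar at (392,315).

```bash
python3 - <<'E'
from h import *
w=np.load('w9.npy',allow_pickle=True).item()
C=np.array([(310,203),(480,211),(470,421),(303,413)])/4+[178,41]-.375
B=ray(w,C,.010)[:,:2]*1000;c=B.mean(0);print(B.round(1),c)
e=(B[0]+B[1]-B[2]-B[3])/2;print('len',np.hypot(*e),'yaw',np.degrees(np.arctan2(e[1],e[0])))
f=(B[1]+B[2]-B[0]-B[3])/2;print('wid',np.hypot(*f),'yaw+90',np.degrees(np.arctan2(f[1],f[0])))
Pd=np.array([(333,227),(453,230),(446,403),(330,396)])/4+[178,41]-.375
Q=ray(w,Pd,.095)[:,:2]*1000;print('paddles',Q.round(1),Q.mean(0))
E
```

```text
[[ 481.2 -235.8]
 [ 433.4 -240.9]
 [ 426.5 -182.8]
 [ 475.6 -177.7]] [ 454.17055633 -209.27112055]
len 58.44642272251669 yaw -83.89924481010773
wid 48.672899608659286 yaw+90 -173.99222138419987
paddles [[ 469.3 -226.5]
 [ 443.  -229.9]
 [ 438.5 -192.6]
 [ 465.  -190.2]] [ 453.94719459 -209.81104442]
```

```bash
python3 -c "
from h import *
L=T+122.5*UX;print(L)
a=pose(454,-209.5,220,-174)
legs(a,pose(454,-209.5,132,-174),pose(454,-209.5,220,-174),pose(*L,200,-171.5),pose(*L,125,-171.5))"
```

```text
[502.80665286 -25.35444326]
[72.3 -2.2 79.7] [ 0.003 -0.002  1.617] rows 11
[ 0.  0. 88.] [0. 0. 0.] rows 2
[  0.   0. -88.] [0. 0. 0.] rows 2
[-67.8 178.   20. ] [ 0.     0.    -0.044] rows 4
[ 0.  0. 75.] [0. 0. 0.] rows 2
```

```bash
python3 -m pendant '[[[72.3,-2.2,79.7],[0,0,1.45]],[[72.3,-2.2,79.7],[0,0,1.45]],[[72.3,-2.2,79.7],[0,0,1.45]],[[72.3,-2.2,79.7],[0,0,1.45]],[[72.3,-2.2,79.7],[0,0,1.45]],[[72.3,-2.2,79.7],[0,0,1.45]],[[72.3,-2.2,79.7],[0,0,1.45]],[[72.3,-2.2,79.7],[0,0,1.45]],[[72.3,-2.2,79.7],[0,0,1.45]],[[72.3,-2.2,79.7],[0,0,1.45]]]' 1
python3 -m pendant '[[[0,0,0],[0,0,0.167]],[[0,0,0],[0,0,0.167]],[[0,0,0],[0,0,0.167]],[[0,0,0],[0,0,0.167]]]'
python3 -c "
from h import *
legs(pose(454,-209.5,132,-174))"
```

```text
time_s: 28.5
tcp_pos: [0.4545, -0.209, 0.2203]
ee_rot: [[-0.964, -0.264, -0.002], [-0.264, 0.964, -0.0], [0.002, 0.001, -1.0]]
wrist_force: [-0.1, -0.6, -0.3]
gripper_width: 1.003
gripper_force: 0.0
time_s: 28.9
tcp_pos: [0.4543, -0.2098, 0.2209]
ee_rot: [[-0.994, -0.106, -0.001], [-0.106, 0.994, -0.0], [0.001, -0.0, -1.0]]
wrist_force: [-0.5, -0.0, 0.6]
gripper_width: 1.001
gripper_force: 0.0
[ 0.1  0.4 88.9] [-0.    -0.001  0.001] rows 2
```

```bash
python3 -m pendant '[[[0,0.4,30],[0,0,0]],[[0,0.4,60],[0,0,0]],[[0,0.4,80],[0,0,0]],[[0,0.4,89],[0,0,0]],[[0,0.4,89],[0,0,0]],[[0,0.4,89],[0,0,0]]]'
python3 -m pendant '[[[0,0,0],[0,0,0]],[[0,0,0],[0,0,0]],[[0,0,0],[0,0,0]],[[0,0,0],[0,0,0]],[[0,0,0],[0,0,0]],[[0,0,0],[0,0,0]],[[0,0,0],[0,0,0]],[[0,0,0],[0,0,0]],[[0,0,0],[0,0,0]]]' 0.1
```

```text
time_s: 29.5
tcp_pos: [0.4547, -0.2101, 0.1329]
ee_rot: [[-0.995, -0.104, 0.001], [-0.104, 0.995, -0.001], [-0.001, -0.001, -1.0]]
wrist_force: [-0.8, -0.5, 0.5]
gripper_width: 1.001
gripper_force: 0.0
time_s: 30.4
tcp_pos: [0.4556, -0.211, 0.1348]
ee_rot: [[-0.994, -0.105, 0.003], [-0.105, 0.994, -0.003], [-0.002, -0.004, -1.0]]
wrist_force: [-2.5, -4.5, 12.8]
gripper_width: 0.273
gripper_force: 30.0
```

Width is 24 mm, so the clip is fully squeezed. Lifting it and looking.

```bash
python3 -m pendant '[[[0,0,-15],[0,0,0]],[[0,0,-40],[0,0,0]],[[0,0,-80],[0,0,0]],[[0,0,-90],[0,0,0]],[[0,0,-90],[0,0,0]]]'
python3 - <<'E'
from h import *
s=cap('side');P=np.array(r.sense()['tcp_pos']);u=proj(s,P-[0,0,.08])[0].astype(int);print(u)
x0,y0=max(u[0]-80,0),max(u[1]-60,0)
cv2.imwrite('pics/s1.png',cv2.resize(s['frame'][y0:y0+120,x0:x0+160,::-1],None,fx=5,fy=5,interpolation=cv2.INTER_CUBIC))
w=cap('wrist','w10.png');print(x0,y0)
legs(pose(*(T+122.5*UX),200,-171.5))
E
```

```text
time_s: 30.9
tcp_pos: [0.4547, -0.21, 0.2237]
ee_rot: [[-0.995, -0.103, 0.003], [-0.103, 0.995, -0.001], [-0.003, -0.001, -1.0]]
wrist_force: [0.3, 0.0, -1.3]
gripper_width: 0.275
gripper_force: 30.0
[274 241]
194 181
[-68.2 178.2  21. ] [ 0.001 -0.003 -0.046] rows 4
```

View pics/s1.png

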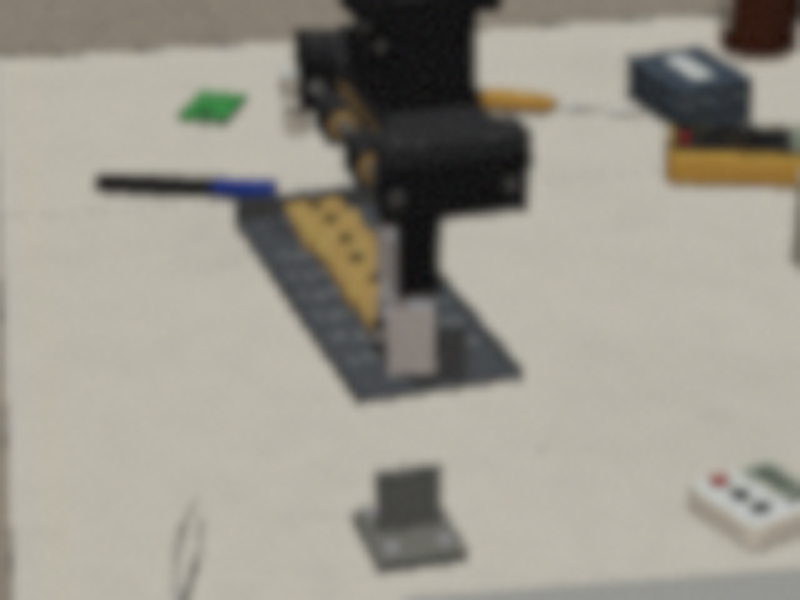

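The clip hangs straight in the fingers, jaw tips at crop (412,376), and the fin is free. Computing its height in the hand.

```bash
python3 - <<'E'
from h import *
c=r.capture('side')
R,t,f=cam(c);o=-R.T@t
for u,v in((388,376),(435,376),(412,296)):
    U,V=194+u/5,181+v/5
    d=R.T@np.array([(U-c['cx'])/f,(V-c['cy'])/f,1])
    for y in(-.222,):
        print(u,v,((o+d*((y-o[1])/d[1]))*1000).round(1))
E
```

```text
388 376 [ 443.2 -222.   106.3]
435 376 [ 468.1 -222.   104.1]
412 296 [ 456.3 -222.   150.9]
```

```bash
python3 -m pendant '[[[-68.2,178.2,21],[0,0,-0.046]],[[-68.2,178.2,21],[0,0,-0.046]],[[-68.2,178.2,21],[0,0,-0.046]],[[-68.2,178.2,21],[0,0,-0.046]],[[-68.2,178.2,21],[0,0,-0.046]],[[-68.2,178.2,21],[0,0,-0.046]],[[-68.2,178.2,21],[0,0,-0.046]],[[-68.2,178.2,21],[0,0,-0.046]]]'
python3 - <<'E'
from h import *
legs(pose(*(T+122.5*UX),125,-171.5))
s=cap('side');np.save('s2.npy',s,allow_pickle=True)
u=proj(s,[.503,-.025,.07])[0].astype(int);x0,y0=u[0]-60,u[1]-45;print(x0,y0)
cv2.imwrite('pics/s2.png',cv2.resize(s['frame'][y0:y0+90,x0:x0+120,::-1],None,fx=6,fy=6,interpolation=cv2.INTER_CUBIC))
E
```

```text
time_s: 31.85
tcp_pos: [0.503, -0.0268, 0.2006]
ee_rot: [[-0.989, -0.147, -0.002], [-0.147, 0.989, -0.001], [0.002, -0.0, -1.0]]
wrist_force: [-0.9, 0.3, -0.5]
gripper_width: 0.274
gripper_force: 30.0
[-0.2  1.4 75.6] [-0.    -0.002 -0.001] rows 2
220 192
```

View pics/s2.png

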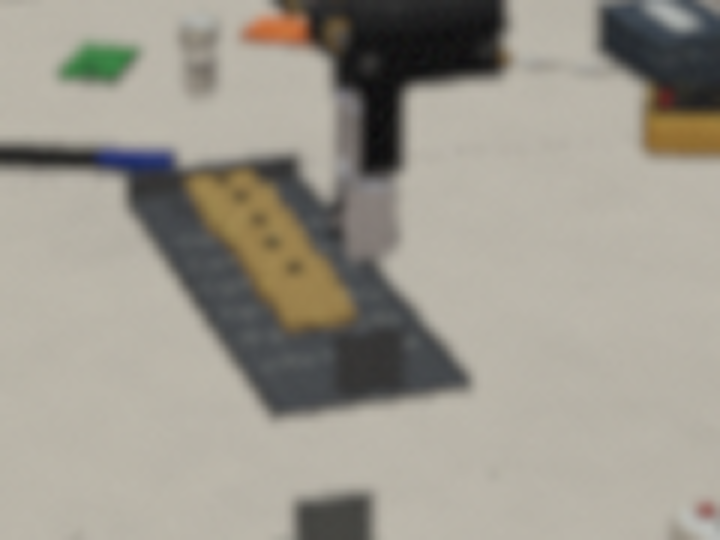

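The clip (370,220) hangs directly over the lip (370,360). Lowering in stages.

```bash
python3 -m pendant '[[[0,1.4,20],[0,0,0]],[[0,1.4,40],[0,0,0]],[[0,1.4,52],[0,0,0]],[[0,1.4,60],[0,0,0]],[[0,1.4,64],[0,0,0]],[[0,1.4,67],[0,0,0]],[[0,1.4,67],[0,0,0]],[[0,1.4,67],[0,0,0]]]'
python3 -m pendant '[[[0,0,1.5],[0,0,0]],[[0,0,3],[0,0,0]],[[0,0,3],[0,0,0]]]'
```

```text
time_s: 32.7
tcp_pos: [0.5036, -0.0243, 0.1346]
ee_rot: [[-0.989, -0.148, 0.0], [-0.148, 0.989, -0.0], [-0.0, -0.0, -1.0]]
wrist_force: [0.1, -0.1, -1.3]
gripper_width: 0.276
gripper_force: 30.0
time_s: 33.0
tcp_pos: [0.5032, -0.0243, 0.131]
ee_rot: [[-0.989, -0.148, -0.001], [-0.148, 0.989, -0.0], [0.001, -0.0, -1.0]]
wrist_force: [-0.6, -0.5, -2.2]
gripper_width: 0.275
gripper_force: 30.0
```

```bash
python3 -m pendant '[[[0,0,1.5],[0,0,0]],[[0,0,3],[0,0,0]],[[0,0,3],[0,0,0]]]'
python3 -m pendant '[[[0,0,1.5],[0,0,0]],[[0,0,2.5],[0,0,0]],[[0,0,2.5],[0,0,0]]]'
```

```text
time_s: 33.3
tcp_pos: [0.5036, -0.0241, 0.1296]
ee_rot: [[-0.989, -0.149, -0.0], [-0.149, 0.989, -0.001], [0.0, -0.001, -1.0]]
wrist_force: [-3.1, 1.2, 9.6]
gripper_width: 0.273
gripper_force: 30.0
time_s: 33.6
tcp_pos: [0.5037, -0.0242, 0.1292]
ee_rot: [[-0.989, -0.15, 0.001], [-0.15, 0.989, -0.001], [-0.001, -0.001, -1.0]]
wrist_force: [-7.8, 2.1, 24.4]
gripper_width: 0.271
gripper_force: 30.0
```

The crown is on the edge (24 N). Releasing and retreating.

```bash
python3 -m pendant '[[[0,0,0],[0,0,0]],[[0,0,0],[0,0,0]],[[0,0,0],[0,0,0]],[[0,0,0],[0,0,0]],[[0,0,0],[0,0,0]],[[0,0,0],[0,0,0]]]' 1
python3 -m pendant '[[[0,0,-20],[0,0,0]],[[0,0,-50],[0,0,0]],[[0,0,-90],[0,0,0]],[[0,0,-130],[0,0,0]],[[0,0,-150],[0,0,0]],[[0,0,-150],[0,0,0]],[[0,0,-150],[0,0,0]]]'
python3 - <<'E'
from h import *
w=cap('wrist');s=cap('side')
u=proj(s,[.503,-.025,.05])[0].astype(int);x0,y0=u[0]-50,u[1]-75
a=cv2.resize(s['frame'][y0:y0+100,x0:x0+100,::-1],(400,400),interpolation=cv2.INTER_CUBIC)
b=cv2.resize(w['frame'][:300,80:480,::-1],(400,300));b=cv2.copyMakeBorder(b,0,100,0,0,0)
cv2.imwrite('pics/f1.png',np.hstack([a,b]));np.save('wf.npy',w,allow_pickle=True);print(x0,y0)
E
```

```text
time_s: 34.2
tcp_pos: [0.5032, -0.0244, 0.1253]
ee_rot: [[-0.989, -0.148, -0.001], [-0.148, 0.989, -0.001], [0.001, -0.0, -1.0]]
wrist_force: [-1.0, 0.8, 0.5]
gripper_width: 0.739
gripper_force: 0.0
time_s: 34.9
tcp_pos: [0.503, -0.0242, 0.2752]
ee_rot: [[-0.989, -0.148, -0.001], [-0.148, 0.989, 0.0], [0.001, 0.0, -1.0]]
wrist_force: [-0.6, 0.4, -0.7]
gripper_width: 0.998
gripper_force: 0.0
230 168
```

View pics/f1.png

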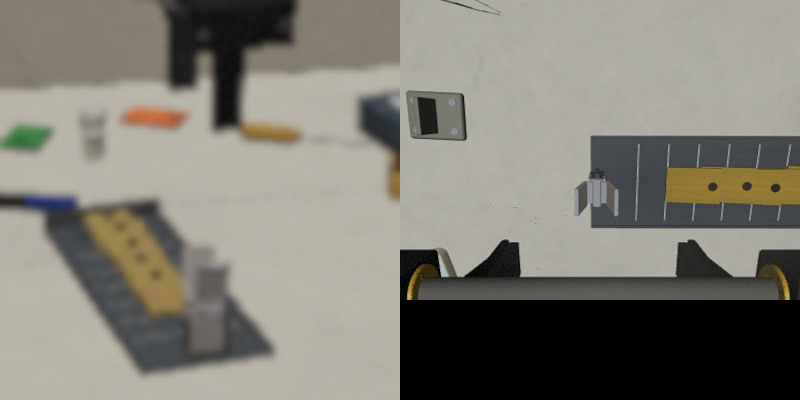

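The clip stands upright and shut over the middle of the lip (right panel (597,188)), and the fan is intact with its last foot at the fifth line (667,185). Handing in.

```bash
python3 -c "
from station import r
print(r.finish_job())"
```

```text
the job is handed in; nothing more can be done
None
```

I laid all five brass coupons in the tray as one fan on lines 1 to 5 and clipped the spring clip over the middle of the tail lip, seated. The job is handed in at about 35 s of the 210 s; no verdict came back.

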